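# Start a firing on the bench kiln: lid, programme selector, start

### The arm

A 6-joint arm with a two-finger parallel gripper is mounted at the origin on a cart in front of the work surface, level with it; the furniture and walls round the work are solid. World frame = base frame: x ahead of the robot, y to its left, z up, the work surface at z = 0. Lengths are in m, angles in degrees, forces in N, time in s.
With the tool pointing down it reaches from about 0.35 to 0.875 m from the base axis. Payload 4.2 kg.
Tool frame: the origin (TCP) lies on the front face of the gripper's body, between the roots of the fingers; the fingertips stand finger_overhang ahead of it and the grasp point (between the pads) lies 51 mm ahead of it (finger_overhang is the distance from the TCP to the fingertips, in m); z points along the fingers, y is the line along which they close (so a half turn about z gives the same grasp; the last joint's range is limited). The gripper opens to 87 mm and grips with 3 to 60 N. Pads are 19 mm wide; open, the fingers measure 117 mm over their backs; the gripper's body (75 mm by 190 mm) begins 51 mm behind the grasp point.
Start: joints at [85.863, 22.042, 0.453, 0, -68.411, -14.817], TCP at [0.203, 0.591, 0.292] pointing down, gripper open.
Joint ranges: [-179.83, 179.83], [-69.29, 118.12], [-61.27, 80.66], [-181.25, 117.63], [-171.15, -9.14], [-177.46, 177.46]. Speed limits (degrees/s): [159.86, 159.86, 180, 180, 180, 180].

### API

Orientations are given as a 3x3 rotation matrix whose columns are the frame's x, y, z axes.
In Python, from station import sense, capture, camera_model, finish_job, finger_overhang gives the robot as it stands. The module is installed in compiled form; this text tells all that it offers.
- The arm moves only by the tool jog_arm, never from a script. Its argument "rows" is a list that holds one entry, the list of rows, each a list of 4 numbers: the shift along the tool's x, y, z in m, then the turn about the tool's z in rad. A call has 1 to 20 rows; each row shifts and turns the commanded pose from where the row before left it, along the tool's axes as they then stand; what a row does not reach is not made up. A row lasts 1/8 s, in which the tool goes at most 62.5 mm and 10.7 degrees, less where a joint would pass 70% of its speed; a pose out of reach is approached as far as the arm can. A call is refused whole if a number of a shift passes 0.0625 or a number of a turn 0.188, either way. A call with a gripper value outside its range is refused whole. "claw" is the opening, from 0 (shut) to 1 (fully open), set as the call begins (left out, the last holds). The fingers move at their own pace and stop on an object; the grip force is fixed at half the most. Time passes only in rows, so rows that do not move let the fingers close. It gives the time, the measured TCP pose, the force, the opening and the grip force at its end, in the units of the state.
- sense(): the state, without advancing time (a new reading comes with each control period).
- capture(name): name is "scene" or "top"; returns the picture (480x640x3 uint8, red, green, blue); there is no depth.
- camera_model(name): a dict with "fovy" (degrees; the focal length in pixels is half the picture's height over the tangent of half this angle, whatever the lens; pixels are square), "cx", "cy" (the principal point, pixels), "eye" and "rotation" of the camera in the world. Camera axes: x right, y down, z forward; pixel columns grow to the right and rows downward; lengths in m; the calibration is good to about 2 mm. A picture is of the moment at which its call begins. camera_model takes no time and is no camera call.
- finish_job(): hands the job in; it is judged then, once.
The state is a dict: "time_s": time; "joints": joint angles; "joint_velocities": joint speeds; "effort": joint torques, N m; "tcp_pos": TCP position; "ee_rot": TCP orientation; "wrist_force": force on the tool from outside, world axes, zero at the start; "moment": the same for the moment, N m; "gripper_width": opening from 0.0 (shut) to 1.0 (fully open); "gripper_force": force on a finger pad.
Only numpy, scipy, OpenCV 4.12 (cv2) and the standard library are available. Lean on these libraries where they do the work, as an engineer would, in place of code of your own. Each camera call takes 0.05 s, during which the arm holds its last target. There are 200 camera calls.

### The job

The blue glass tile is loaded in the small bench kiln: start its firing. Ease the kiln's lid down shut, push the black selector knob round with a fingertip (do not pinch it) to programme five, the orange dot, five clicks clockwise from the white off bar, and only then press the green start button. Leave the red stop button, the load and everything round the kiln as they are.

Things in the scene. Friction and masses are not known exactly. Their poses are not given: they have to be found in the camera images.
- lid (a joint): kiln lid's stiff hinge along its far edge: 0 = shut (flat on the chamber), grows as it opens upward, rad; starts ajar at 0.35 to 0.65 and stays where it is left. 1 to 3 N down near its front edge moves it. Grey steel slab 220 mm deep, 226 mm wide, 33 mm thick (cream firebrick below) with a wooden bar grip, 104 mm long, 19 mm thick, along the middle of its front edge
- lid_front (a point): point on the lid's top face, on its centre line, 18 mm inside its front edge and 200 mm from the hinge line; its axes turn with the lid: x away from the robot towards the hinge, y to the left, z out of the top face. The wooden grip's axis lies at x = -48 mm, z = -12 mm from here. Shut, this point is 156 mm above the worktop
- lid_hinge (a point): centre of the lid's hinge line, fixed on the kiln, 122 mm above the worktop; its axes are the lid's as for lid_front, which lies at x = -200 mm, z = +34 mm from here
- dial (a point): centre of the selector's dial on the face of the control panel, on the selector's axis. Axes (turn with the kiln): z square out of the panel, x up the panel away from the robot, y to the left. Marks at 40 mm radius, 30 degrees apart clockwise: white bar = off (at +y), then dots: 1 light blue, 2 dark blue, 3 green (at +x), 4 yellow, 5 orange, 6 purple (at -y)
- selector (a joint): angle of the selector, rad, clockwise from above: 0 = off (pointer to the dial's +y), pi/2 = pointer to its +x, 0.524 (30 degrees) a click; programme five = 2.618; stops at -0.06 and 3.2. A spring detent draws it into the nearest click once clearly past half way. Starts at off, one or two (rarely poised between two). A sideways push of about 5 N at 20 mm from the axis carries it over a click
- selector_tip (a point): point in the selector's pointed end, 26 mm from its axis, 19 mm above the panel face. Black pointer knob: round skirt 48 mm across, 9 mm high; on it an upright bar (white line on top) from 17 mm behind the axis to 32 mm ahead of it, 11 mm thick (8 mm at the pointed end), top 29 mm (26 mm at the pointed end) above the panel face. Push the bar's flank
- start_top (a point): centre of the top of the green start button (left of the two buttons, 22 mm across), which stands 14 mm above the panel face; it is pressed square to the panel, axes as for dial. The buttons lie about 94 mm down the panel from the selector's axis, 52 mm apart
- start (a joint): travel of the green start button: 0 = out, 0.005 m = fully pressed, springs back; about 4 N presses it fully
- stop_top (a point): centre of the top of the red stop button (right of the green one); not to be pressed
- stop (a joint): travel of the red stop button: 0 = out, 0.005 m = pressed
- blue_tile: blue fused-glass tile 54 x 54 x 10 mm, the load, lying on the kiln shelf inside the chamber; origin at the centre of its underside
- kiln: the bench kiln, fixed to the worktop: grey steel box 220 mm wide, 122 mm high without the lid; origin on the worktop under the chamber's centre, x away from the robot, y to the left. Its control console, on its -y side from y = -113 to -244 mm and x = -106 to 100 mm, has a sloping panel on top (12 degrees, near edge lower, 105 to 149 mm high)
- frit_red: loose bystander, not part of the job; jar of red frit, 44 mm across, 52 mm high; origin at the centre of its underside
- frit_black: loose bystander, not part of the job; jar of black frit, 44 mm across, 52 mm high; origin at the centre of its underside
- bead_vial: loose bystander, not part of the job; clear vial of pink beads, 26 mm across, 68 mm high; origin at the centre of its underside
- dropper: loose bystander, not part of the job; brown dropper bottle, 33 mm across, 102 mm high; origin at the centre of its underside
- tweezers: loose bystander, not part of the job; steel tweezers 131 mm long (along its y); origin at the centre of its underside
- amber_tile: loose bystander, not part of the job; amber fused-glass tile 54 x 54 x 10 mm; origin at the centre of its underside

How it is judged (in metres and radians):
On the way, in this order (a step that is already met when the one before it is completed fails the run):
1. the lid is shut and the selector rests at programme five (orange) (value of joint lid below 0.03 rad and value of joint selector between 2.498 and 2.738 rad), for 0.2 s.
2. the green start button is pressed (value of joint start above 0.003 m), for 0.05 s.
At the end, for the whole second after the job is handed in: Lid shut (within 0.03 rad), selector in the orange programme-five click (within 0.12 rad of 2.618), green button pressed after that and out again, red button out, the blue tile and the things round the kiln within 15 mm of where they stood (all of step 1 and value of joint each of start, stop below 0.001 m and distance of each of blue_tile, frit_red, frit_black, bead_vial, dropper, tweezers, amber_tile from where it was at the start of the episode below 0.015 m); the robot touches nothing.
It fails at once if start is pressed before the lid is shut and the selector stands at programme five (value of joint start above 0.002 m and not (value of joint lid below 0.03 rad and value of joint selector between 2.498 and 2.738 rad)).
It fails at once if the red stop button is pressed (value of joint stop above 0.002 m).
It fails at once if the selector is pinched or forced (over 20 N from the fingers) (contact force between the fingers and selector above 20 N).
It fails at once if the lid is slammed (closing faster than 1.5 rad/s) (velocity of joint lid below -1.5 rad/s).
It fails at once if the load or a thing round the kiln is moved by more than 20 mm or lifted (distance of any of frit_red, frit_black, bead_vial, dropper, tweezers, amber_tile, blue_tile from where it was at the start of the episode above 0.02 m).
It also fails if it takes over 64 s, if anything falls off the work surface, if the arm or the gripper's body presses on something with over 40 N, if the wrist force passes 120 N, or if a joint passes its speed limit or range.

## Working session

There is one attempt and no reset: what is moved stays moved. The work goes in short steps, Python scripts to look and compute and a tool call to move; the robot and the scene stay as the last step left them, time stands still between calls to the robot, and variables do not carry over. Pictures are saved under pics/ and viewed, at most 10 in all, crops included, and the job is handed in when it is done.

Besides the shell and the picture viewer there is one more tool, called by a JSON object that holds its "method" and its "body". jog_arm: Moves the arm, as the interface text tells. Its arguments: {"type":"object","properties":{"rows":{"type":"array"},"claw":{"type":"number"}},"required":["rows"]}

```bash
mkdir -p pics
python3 - <<'E'
from station import *
import cv2
s=sense(); print({k:s[k] for k in('time_s','tcp_pos','ee_rot','gripper_width','wrist_force')}, finger_overhang if not callable(finger_overhang) else finger_overhang())
for n in('scene','top'):
    print(n,camera_model(n)); cv2.imwrite(f'pics/{n}0.png',capture(n)[:,:,::-1])
E
```

```text
{'time_s': 0.0, 'tcp_pos': array([0.20282553, 0.59069755, 0.291129  ]), 'ee_rot': array([[ 9.45731166e-01, -3.24949510e-01, -6.14738443e-04],
       [-3.24950071e-01, -9.45728735e-01, -2.14747143e-03],
       [ 1.16443980e-04,  2.23068996e-03, -9.99997505e-01]]), 'gripper_width': 0.9953486435185092, 'wrist_force': array([0.12732486, 0.63563365, 0.61758187])} 0.0697
scene {'fovy': 47.33919525908814, 'cx': 326.2025746564213, 'cy': 245.50036927676564, 'eye': array([-0.29857506, -0.61101124,  1.04771086]), 'rotation': array([[ 0.58461963, -0.52585323,  0.61781734],
       [-0.81121577, -0.39033328,  0.43539511],
       [ 0.01220074, -0.7557237 , -0.65477693]])}
top {'fovy': 57.31826155769579, 'cx': 319.13832213493134, 'cy': 241.1603157335313, 'eye': array([0.45643597, 0.03293667, 1.22996957]), 'rotation': array([[ 0.01947414, -0.99311206,  0.11553868],
       [-0.99969589, -0.02109008, -0.01278011],
       [ 0.0151288 , -0.11525467, -0.99322076]])}
```

View pics/scene0.png

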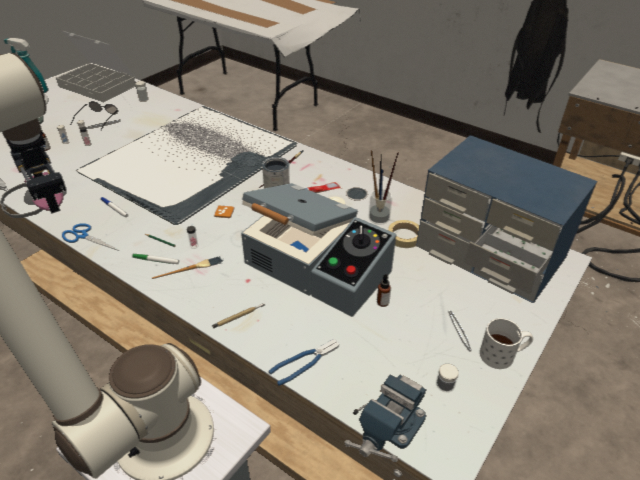

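View pics/top0.png

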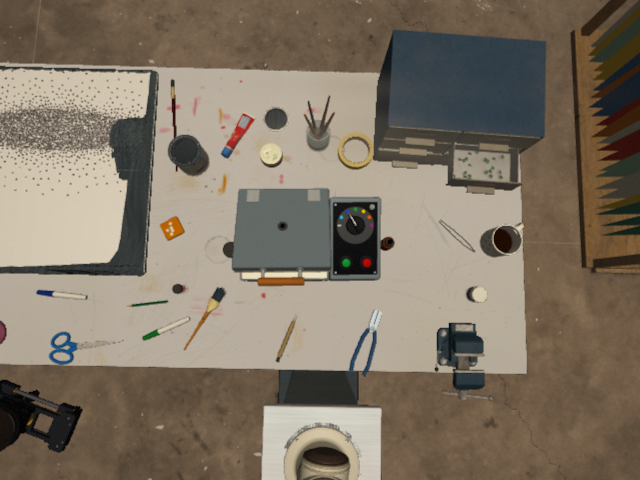

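The scene view shows the kiln with the lid ajar and the console at about (355,250). In the top view the green and red buttons are at (346,262) and (367,262), the dial at (355,225), the grip at (281,281), and the dropper right beside the console at (387,243). Next I'll triangulate the coloured marks.

```bash
cat > h.py <<'E'
from station import *
import cv2, numpy as np
def ray(n,p):
    m=camera_model(n); f=240/np.tan(np.radians(m['fovy']/2))
    d=m['rotation']@np.array([(p[0]-m['cx'])/f,(p[1]-m['cy'])/f,1]); return m['eye'],d/np.linalg.norm(d)
def onz(n,p,z):
    e,d=ray(n,p); return e+d*(z-e[2])/d[2]
def tri(a,b):
    (e1,d1),(e2,d2)=ray('scene',a),ray('top',b)
    t=np.linalg.lstsq(np.c_[d1,-d2],e2-e1,rcond=None)[0]
    p,q=e1+t[0]*d1,e2+t[1]*d2; return (p+q)/2,np.linalg.norm(p-q)
def proj(n,P):
    m=camera_model(n); f=240/np.tan(np.radians(m['fovy']/2)); c=m['rotation'].T@(np.array(P)-m['eye'])
    return np.array([m['cx']+f*c[0]/c[2],m['cy']+f*c[1]/c[2]])
E
python3 - <<'E'
from h import *
rng={'green':(45,80),'red':(172,8),'yellow':(24,34),'orange':(9,20),'purple':(128,165),'blue':(95,127)}
rois={'scene':(310,215,90,80),'top':(328,195,56,84)}
for n in rois:
    im=cv2.imread(f'pics/{n}0.png'); x,y,w,h=rois[n]; c=im[y:y+h,x:x+w]
    hsv=cv2.cvtColor(c,cv2.COLOR_BGR2HSV)
    for k,(a,b) in rng.items():
        H=hsv[...,0]; m=((H>=a)&(H<=b)) if a<b else ((H>=a)|(H<=b))
        m=(m&(hsv[...,1]>110)&(hsv[...,2]>70)).astype(np.uint8)
        nn,_,st,ce=cv2.connectedComponentsWithStats(m)
        print(n,k,[(st[i,4],np.round(ce[i]+[x,y],1).tolist()) for i in range(1,nn) if st[i,4]>3])
a=cv2.imread('pics/scene0.png')[210:312,238:400]; b=cv2.imread('pics/top0.png')[182:290,226:388]
a=cv2.resize(a,None,fx=4.9,fy=2.9*4.9/4.9 if 0 else 2.9);
E
python3 - <<'E'
import cv2,numpy as np
a=cv2.imread('pics/scene0.png')[212:292,310:400]; b=cv2.imread('pics/top0.png')[195:275,322:392]
cv2.imwrite('pics/crop0.png',np.hstack([cv2.resize(x,None,fx=5,fy=5,interpolation=cv2.INTER_CUBIC) for x in(a,b)]))
E
```

```text
scene green [(np.int32(7), [369.0, 230.7]), (np.int32(60), [332.9, 260.6])]
scene red [(np.int32(71), [350.6, 269.0]), (np.int32(7), [387.7, 288.7])]
scene yellow [(np.int32(13), [374.7, 235.0])]
scene orange [(np.int32(11), [377.0, 240.9]), (np.int32(20), [381.6, 288.7])]
scene purple [(np.int32(9), [374.7, 247.1])]
scene blue [(np.int32(10), [353.5, 231.0])]
top green [(np.int32(10), [355.0, 208.8]), (np.int32(57), [345.8, 262.5])]
top red [(np.int32(65), [366.3, 262.3])]
top yellow [(np.int32(14), [363.2, 210.6])]
top orange [(np.int32(16), [369.0, 216.6])]
top purple [(np.int32(11), [371.2, 224.8])]
top blue [(np.int32(15), [346.8, 210.8]), (np.int32(11), [340.8, 216.8])]
```

View pics/crop0.png

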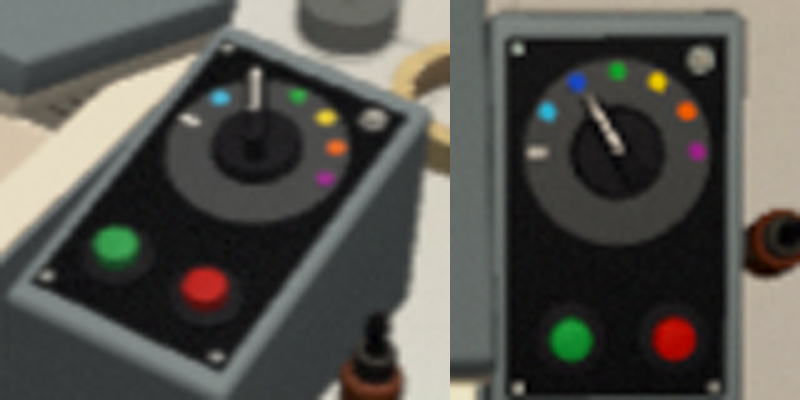

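The crop shows the pointer at programme 2 (dark blue), so three clicks remain to orange. The off bar is at scene (348,235.8) and top (339.6,225.4).

Run:
```python
from h import *
pts={'off':((348,235.8),(339.6,225.4)),'d1':((353.5,231),(340.8,216.8)),'d3':((369,230.7),(355,208.8)),'d4':((374.7,235),(363.2,210.6)),'d5':((377,240.9),(369,216.6)),'d6':((374.7,247.1),(371.2,224.8)),
'green':((332.9,260.6),(345.8,262.5)),'red':((350.6,269),(366.3,262.3))}
T={}
for k,v in pts.items(): T[k],e=tri(*v); print(k,T[k].round(4),round(e,4))
# fit: kiln yaw & dial centre from known marks geometry
c=np.cos(np.radians(12));s=np.sin(np.radians(12))
loc={'off':(0,.04,0)}
for i in(1,3,4,5,6):
    a=np.radians(30*i); loc[f'd{i}']=(.04*np.sin(a),.04*np.cos(a),0)
loc['green']=(-.094,.026,.014);loc['red']=(-.094,-.026,.014)
from scipy.optimize import least_squares
def R(y): return np.array([[np.cos(y),-np.sin(y),0],[np.sin(y),np.cos(y),0],[0,0,1]])@np.array([[c,0,-s],[0,1,0],[s,0,c]])
def res(p): return np.concatenate([np.r_[proj('scene',p[:3]+R(p[3])@loc[k])-pts[k][0],proj('top',p[:3]+R(p[3])@loc[k])-pts[k][1]] for k in loc])
r=least_squares(res,[.49,-.05,.13,0]); p=r.x
print('dial',p, 'rms px',np.sqrt(np.mean(r.fun**2)))
Rk=R(p[3]); print('R',Rk.round(4).tolist()); print('start_top',p[:3]+Rk@loc['green'],'stop',p[:3]+Rk@loc['red'])
# panel height relation: z=.105+(xk+.106)*tan12 -> xk of dial
print('xk dial',(p[2]-.105)/np.tan(np.radians(12))-.106)
np.save('p.npy',p)
```

```text
off [ 0.6235 -0.0309  0.1399] 0.002
d1 [ 0.645  -0.0335  0.1431] 0.0019
d3 [ 0.6651 -0.0683  0.148 ] 0.0023
d4 [ 0.661  -0.0888  0.1464] 0.003
d5 [ 0.6469 -0.1042  0.1439] 0.002
d6 [ 0.6267 -0.1103  0.1402] 0.0022
green [ 0.5313 -0.0484  0.1303] 0.0019
red [ 0.5329 -0.1001  0.1294] 0.0017
dial [ 0.62618606 -0.07017093  0.13857626  0.04484089] rms px 0.4113498567095956
R [[0.9772, -0.0448, -0.2077], [0.0438, 0.999, -0.0093], [0.2079, 0.0, 0.9781]]
start_top [ 0.5302593  -0.0484491   0.13272663] stop [ 0.53259024 -0.10039683  0.13272663]
xk dial 0.051963873917322614
```

Run:
```python
from h import *
p=np.load('p.npy'); y=p[3]; Rz=np.array([[np.cos(y),-np.sin(y),0],[np.sin(y),np.cos(y),0],[0,0,1]])
ends={}
for n,(x,yy,w,h) in {'scene':(245,198,55,30),'top':(245,272,70,18)}.items():
    c=cv2.imread(f'pics/{n}0.png')[yy:yy+h,x:x+w]; hs=cv2.cvtColor(c,cv2.COLOR_BGR2HSV)
    m=((hs[...,0]>5)&(hs[...,0]<16)&(hs[...,1]>120)).astype(np.uint8)
    k,l,st,ce=cv2.connectedComponentsWithStats(m); i=1+st[1:,4].argmax()
    (cx,cy),(a,b),ang=cv2.minAreaRect(np.argwhere(l==i)[:,::-1].astype(np.float32))
    ends[n]=np.array([cx+x,cy+yy]); print(n,ends[n],a,b,ang)
g,e=tri(ends['scene'],ends['top']); print('grip',g.round(4),round(e,4))
O=p[:3]-Rz@[.052,-.1785,0]; O[2]=0; print('kiln origin',O)
gk=Rz.T@(g-O); print('grip in kiln',gk)
th=np.arange(.35,.66,.05)
print([(round(t,2),(.109-.248*np.cos(t)+.022*np.sin(t)).round(4),(.122+.248*np.sin(t)+.022*np.cos(t)).round(4)) for t in th])
# neighbours
for nm,q,z in [('cab left front',(378,160),.2),('tape',(340,152),0),('brush tips',(330,97),.2),('jar',(318,140),.1),('dropper',(388,243),.1),('frit black?',(228,250),.05)]: print(nm,onz('top',q,z).round(3))
print('brush tip tri',tri((373,151),(310,97)), 'cab corner tri',tri((428,178),(391,33)))
```

```text
scene [269.49999809 212.99999905] 38.476104736328125 7.174642086029053 25.709951400756836
top [281.  280.5] 46.0 7.0 0.0
grip [0.4801 0.1051 0.2399] 0.0027
kiln origin [0.56623691 0.10581869 0.        ]
grip in kiln [-0.08612204  0.00309518  0.23991193]
[(np.float64(0.35), np.float64(-0.1164), np.float64(0.2277)), (np.float64(0.4), np.float64(-0.1109), np.float64(0.2388)), (np.float64(0.45), np.float64(-0.1047), np.float64(0.2497)), (np.float64(0.5), np.float64(-0.0981), np.float64(0.2602)), (np.float64(0.55), np.float64(-0.0909), np.float64(0.2704)), (np.float64(0.6), np.float64(-0.0833), np.float64(0.2802)), (np.float64(0.65), np.float64(-0.0751), np.float64(0.2896))]
cab left front [ 0.777 -0.119  0.2  ]
tape [ 0.86  -0.038  0.   ]
brush tips [ 0.933 -0.     0.2  ]
jar [0.859 0.027 0.1  ]
dropper [ 0.587 -0.16   0.1  ]
frit black? [0.565 0.262 0.05 ]
brush tip tri (array([0.90764637, 0.06056738, 0.22675745]), np.float64(0.03230146353585629)) cab corner tri (array([ 1.06376712, -0.10459092,  0.15482312]), np.float64(0.1514378134698687))
```

Run:
```python
from h import *
for q,z in [((380,197.5),.149),((331,197.5),.149),((381,279),.105),((331,279.5),.105)]: print('console',q,onz('top',q,z).round(4))
for q in [(237,189),(328,189)]: print('lid far',onz('top',q,.15).round(4))
for q in [(232,270),(330,270)]: print('lid front top edge', onz('top',q,.25).round(4))
# lid top front corners by two views
a=cv2.imread('pics/scene0.png')[180:240,236:366]; b=cv2.imread('pics/top0.png')[180:290,226:341]
cv2.imwrite('pics/crop1.png',np.vstack([cv2.resize(a,None,fx=4,fy=4),cv2.copyMakeBorder(cv2.resize(b,None,fx=3,fy=3),0,0,0,520-345,0)]))
```

```text
console (380, 197.5) [ 0.6959 -0.1317  0.149 ]
console (331, 197.5) [ 0.693  -0.0086  0.149 ]
console (381, 279) [ 0.4932 -0.1417  0.105 ]
console (331, 279.5) [ 0.4894 -0.0138  0.105 ]
lid far [0.7091 0.2272 0.15  ]
lid far [ 7.144e-01 -6.000e-04  1.500e-01]
lid front top edge [0.5018 0.2128 0.25  ]
lid front top edge [ 0.5062 -0.0052  0.25  ]
```

View pics/crop1.png

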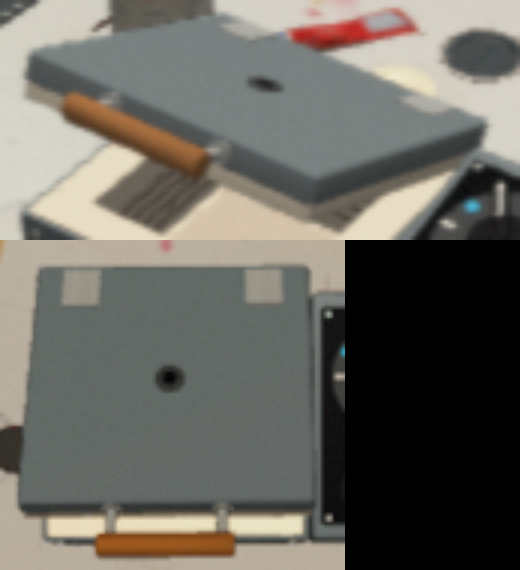

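Lid is at about 0.42 rad. The hinge is at about (0.70, 0.105) and the lid front at about (0.527, 0.105, 0.236). I'll close the fingers, rise and go above it.

{"method": "jog_arm", "body": {"rows": [[[0,0,-0.045,0],[0,0,-0.045,0],[0.0386,0.0296,0,0],[0.0386,0.0296,0,0],[0.0386,0.0296,0,0],[0.0386,0.0296,0,0],[0.0386,0.0296,0,0],[0.0386,0.0296,0,0],[0.0386,0.0296,0,0],[0.0386,0.0296,0,0],[0.0386,0.0296,0,0],[0.0386,0.0296,0,0],[0.0386,0.0296,0,0],[0.0386,0.0296,0,0],[0,0,0,0],[0,0,0,0]]], "claw": 0}}

```text
time_s: 2.1
tcp_pos: [0.5254, 0.1047, 0.3817]
ee_rot: [[0.946, -0.325, -0.001], [-0.325, -0.946, -0.0], [-0.001, 0.0, -1.0]]
wrist_force: [-0.0, -0.3, 0.3]
gripper_width: 0.005
gripper_force: 0.0
```

{"method": "jog_arm", "body": {"rows": [[[0,0,0.031,0],[0,0,0.031,0],[-0.0018,0.0006,0.01,0],[-0.0018,0.0006,0.01,0],[-0.0018,0.0006,0.01,0],[-0.0018,0.0006,0.01,0],[-0.0018,0.0006,0.01,0],[-0.0018,0.0006,0.01,0],[-0.0018,0.0006,0.01,0],[-0.0018,0.0006,0.01,0]]]}}

```text
time_s: 3.35
tcp_pos: [0.5103, 0.1047, 0.2394]
ee_rot: [[0.946, -0.325, -0.0], [-0.325, -0.946, -0.0], [-0.0, 0.0, -1.0]]
wrist_force: [-1.0, -0.3, 2.3]
gripper_width: 0.006
gripper_force: 0.8
```

{"method": "jog_arm", "body": {"rows": [[[0,0,0.004,0],[0,0,0.004,0],[0,0,0.003,0],[0,0,0.0015,0],[0,0,0,0]]]}}

```text
time_s: 3.98
tcp_pos: [0.5107, 0.105, 0.2277]
ee_rot: [[0.946, -0.325, 0.001], [-0.325, -0.946, 0.0], [0.001, -0.001, -1.0]]
wrist_force: [-0.5, -0.0, 0.3]
gripper_width: 0.008
gripper_force: 0.0
```

{"method": "jog_arm", "body": {"rows": [[[0,0,0.001,0],[0,0,0.001,0],[0,0,0.001,0],[0,0,0,0]]]}}

```text
time_s: 4.47
tcp_pos: [0.5106, 0.105, 0.2261]
ee_rot: [[0.946, -0.324, 0.001], [-0.324, -0.946, 0.0], [0.001, -0.0, -1.0]]
wrist_force: [-1.8, 0.3, 7.8]
gripper_width: 0.011
gripper_force: 3.8
```

```bash
cat > way.py <<'E'
from h import *
p=np.load('p.npy'); y=p[3]; c,s=np.cos(np.radians(12)),np.sin(np.radians(12))
Rz=np.array([[np.cos(y),-np.sin(y),0],[np.sin(y),np.cos(y),0],[0,0,1]]); R=Rz@np.array([[c,0,-s],[0,1,0],[s,0,c]])
def centre(phi,off,r=.020,z=.161):
    a=np.radians(phi); l=r*np.array([np.sin(a),np.cos(a)])+off*np.array([-np.cos(a),np.sin(a)])
    w=p[:3]+R[:,:2]@l; n=(z-w[2])/R[2,2]; return (w+R[:,2]*n)[:2], np.degrees(np.pi/2-a+y)
def tdelta(d,psi):
    q=np.radians(psi); return np.array([d[0]*np.cos(q)+d[1]*np.sin(q), d[0]*np.sin(q)-d[1]*np.cos(q)])
E
python3 - <<'E'
from way import *
print(sense()['joints'])
c0,psi=centre(60,.029); print('pre',c0,psi, 'tool delta at psi -18.9', tdelta(c0-[.5106,.105],-18.9))
E
```

```text
[ 2.94796092e+01  1.54605635e+01 -1.95902135e+01  2.32337326e-02
 -5.48942654e+01  4.15833733e+01]
pre [ 0.62273111 -0.03517589] 32.569193876263796 tool delta at psi -18.9 [0.15149101 0.09629714]
```

{"method": "jog_arm", "body": {"rows": [[[0,0,0.001,0],[0,0,0,0],[0,0,-0.02,0],[0,0,-0.05,0]]]}}

```text
time_s: 4.97
tcp_pos: [0.5094, 0.1045, 0.2922]
ee_rot: [[0.946, -0.325, -0.006], [-0.325, -0.946, -0.002], [-0.005, 0.004, -1.0]]
wrist_force: [0.8, 0.9, 0.4]
gripper_width: 0.003
gripper_force: 0.0
```

{"method": "jog_arm", "body": {"rows": [[[0.0379,0.0241,0,0],[0.0379,0.0241,0,0],[0.0379,0.0241,0,0],[0.0379,0.0241,0,0],[0,0,0,-0.18],[0,0,0,-0.18],[0,0,0,-0.18],[0,0,0,-0.18],[0,0,0,-0.18],[0,0,0,0]]]}}

```text
time_s: 6.22
tcp_pos: [0.6226, -0.0356, 0.2934]
ee_rot: [[0.843, 0.537, -0.0], [0.537, -0.843, -0.0], [-0.0, -0.0, -1.0]]
wrist_force: [0.5, -0.9, -0.2]
gripper_width: 0.006
gripper_force: 0.0
```

Run:
```python
from way import *
st=sense(); print(st['tcp_pos'],st['joints'].round(1))
s=capture('scene'); t=capture('top'); cv2.imwrite('pics/s1.png',s[:,:,::-1]); cv2.imwrite('pics/t1.png',t[:,:,::-1])
a=s[170:300,240:400,::-1];b=t[180:290,226:396,::-1]
a=cv2.resize(a,(480,390),interpolation=cv2.INTER_CUBIC); b=cv2.resize(b,(603,390),interpolation=cv2.INTER_CUBIC)[:,283:]
cv2.imwrite('pics/c1.png',np.hstack([a,b]))
```

```text
[ 0.62260614 -0.03557018  0.29340807] [ 11.6  21.9   0.4  -0.  -68.5 110.9]
```

View pics/c1.png

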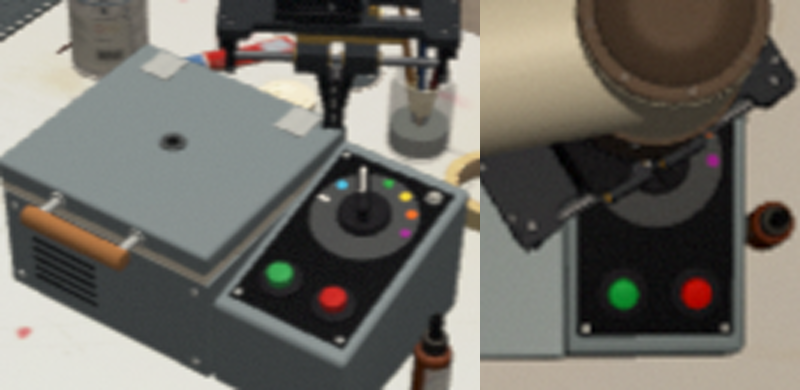

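The lid is shut. The selector is still at 2, and the fingertips are over the panel's left side. I'll lower beside the bar and approach its flank.

{"method": "jog_arm", "body": {"rows": [[[0,0,0.025,0],[0,0,0.025,0],[0,0,0.0157,0],[0,0,0,0]]]}}

```text
time_s: 6.82
tcp_pos: [0.6222, -0.0356, 0.2268]
ee_rot: [[0.843, 0.538, -0.003], [0.538, -0.843, -0.001], [-0.003, -0.001, -1.0]]
wrist_force: [0.3, -0.1, -0.4]
gripper_width: 0.003
gripper_force: 0.0
```

{"method": "jog_arm", "body": {"rows": [[[0,0.002,0,0],[0,0.002,0,0],[0,0.002,0,0],[0,0.002,0,0],[0,0,0,0]]]}}

```text
time_s: 7.45
tcp_pos: [0.627, -0.0425, 0.2281]
ee_rot: [[0.842, 0.539, 0.0], [0.539, -0.842, 0.0], [0.0, 0.0, -1.0]]
wrist_force: [0.1, -0.6, 0.0]
gripper_width: 0.003
gripper_force: 0.0
```

{"method": "jog_arm", "body": {"rows": [[[0,0.002,0,0],[0,0.002,0,0],[0,0,0,0]]]}}

```text
time_s: 7.82
tcp_pos: [0.6291, -0.0458, 0.228]
ee_rot: [[0.842, 0.539, -0.0], [0.539, -0.842, -0.0], [-0.0, 0.0, -1.0]]
wrist_force: [0.5, 0.6, -0.6]
gripper_width: 0.005
gripper_force: 0.0
```

{"method": "jog_arm", "body": {"rows": [[[0,0.002,0,0],[0,0,0,0]]]}}

```text
time_s: 8.07
tcp_pos: [0.63, -0.047, 0.228]
ee_rot: [[0.842, 0.539, -0.0], [0.539, -0.842, 0.001], [-0.0, -0.001, -1.0]]
wrist_force: [-1.6, 1.2, 0.6]
gripper_width: 0.007
gripper_force: 1.1
```

{"method": "jog_arm", "body": {"rows": [[[0,0.002,0,0],[0,0,0,0]]]}}

```text
time_s: 8.32
tcp_pos: [0.6305, -0.0477, 0.2281]
ee_rot: [[0.842, 0.539, -0.002], [0.539, -0.842, 0.002], [-0.0, -0.003, -1.0]]
wrist_force: [-3.7, 6.7, 3.0]
gripper_width: 0.005
gripper_force: 3.6
```

Contact at about 15.5 mm centre offset. Next I'll compute the arc round the selector axis.

Run:
```python
from way import *
cmd=np.array([.6226,-.0356])+.016*np.array([.539,-.842]); psi=32.6
print(cmd, centre(60,.013))
for ph in range(66,151,6):
    c,q=centre(ph,.0140); d=tdelta(c-cmd,psi); print(ph,c.round(4),d.round(4),round(np.radians(psi-q),4)); cmd,psi=c,q
```

```text
[ 0.631224 -0.049072] (array([ 0.63152274, -0.04865175]), np.float64(32.569193876263796))
66 [ 0.6333 -0.0489] [0.0019 0.001 ] 0.1053
72 [ 0.6356 -0.0502] [0.0014 0.0022] 0.1047
78 [ 0.6376 -0.0518] [0.0014 0.0022] 0.1047
84 [ 0.6395 -0.0535] [0.0014 0.0022] 0.1047
90 [ 0.6412 -0.0555] [0.0014 0.0022] 0.1047
96 [ 0.6427 -0.0576] [0.0014 0.0022] 0.1047
102 [ 0.6439 -0.0598] [0.0014 0.0022] 0.1047
108 [ 0.6449 -0.0622] [0.0014 0.0022] 0.1047
114 [ 0.6457 -0.0646] [0.0014 0.0022] 0.1047
120 [ 0.6462 -0.0671] [0.0014 0.0022] 0.1047
126 [ 0.6464 -0.0697] [0.0014 0.0022] 0.1047
132 [ 0.6463 -0.0722] [0.0014 0.0022] 0.1047
138 [ 0.646  -0.0748] [0.0013 0.0022] 0.1047
144 [ 0.6454 -0.0773] [0.0013 0.0022] 0.1047
150 [ 0.6445 -0.0797] [0.0013 0.0022] 0.1047
```

{"method": "jog_arm", "body": {"rows": [[[0.0019,0.001,0,0.105],[0.0014,0.0022,0,0.105],[0.0014,0.0022,0,0.105],[0.0014,0.0022,0,0.105],[0.0014,0.0022,0,0.105]]]}}

```text
time_s: 8.95
tcp_pos: [0.6412, -0.0553, 0.2281]
ee_rot: [[0.999, 0.041, -0.0], [0.041, -0.999, 0.001], [-0.0, -0.001, -1.0]]
wrist_force: [-2.8, 4.1, 2.2]
gripper_width: 0.005
gripper_force: 2.2
```

{"method": "jog_arm", "body": {"rows": [[[0.0014,0.0022,0,0.105],[0.0014,0.0022,0,0.105],[0.0014,0.0022,0,0.105],[0.0014,0.0022,0,0.105],[0.0014,0.0022,0,0.105]]]}}

```text
time_s: 9.57
tcp_pos: [0.6465, -0.0675, 0.228]
ee_rot: [[0.885, -0.466, 0.0], [-0.466, -0.885, 0.0], [0.0, -0.0, -1.0]]
wrist_force: [-0.3, 3.6, -0.1]
gripper_width: 0.007
gripper_force: 1.4
```

{"method": "jog_arm", "body": {"rows": [[[0.0014,0.0022,0,0.105],[0.0014,0.0022,0,0.105],[0.0013,0.0022,0,0.105],[0,0,0,0]]]}}

```text
time_s: 10.07
tcp_pos: [0.6462, -0.0754, 0.228]
ee_rot: [[0.701, -0.714, 0.0], [-0.714, -0.701, -0.001], [0.0, 0.0, -1.0]]
wrist_force: [0.4, 0.2, 0.4]
gripper_width: 0.007
gripper_force: 0.0
```

{"method": "jog_arm", "body": {"rows": [[[0,-0.006,0,0],[0,-0.006,0,0],[0,0,-0.035,0],[0,0,-0.035,0],[-0.05,-0.02,0,0],[-0.05,-0.02,0,0],[0,0,0,0]]]}}

```text
time_s: 10.95
tcp_pos: [0.6125, 0.0358, 0.2987]
ee_rot: [[0.703, -0.711, 0.001], [-0.711, -0.703, 0.001], [0.0, -0.001, -1.0]]
wrist_force: [0.5, -0.2, 0.2]
gripper_width: 0.004
gripper_force: 0.0
```

Run:
```python
from way import *
st=sense(); print(st['tcp_pos'])
s=capture('scene'); t=capture('top'); cv2.imwrite('pics/s2.png',s[:,:,::-1]); cv2.imwrite('pics/t2.png',t[:,:,::-1])
a=s[170:300,240:400,::-1];b=t[180:290,226:396,::-1]
a=cv2.resize(a,(480,390),interpolation=cv2.INTER_CUBIC); b=cv2.resize(b,(603,390),interpolation=cv2.INTER_CUBIC)[:,283:]
cv2.imwrite('pics/c2.png',np.hstack([a,b]))
```

```text
[0.61248115 0.03579383 0.29871189]
```

View pics/c2.png

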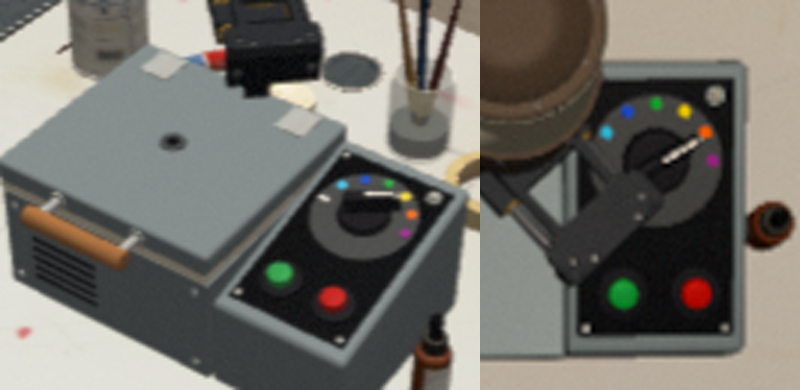

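The top view shows the pointer on the orange dot at about (706,133) in the crop. I'll check its angle numerically.

Run:
```python
from way import *
im=cv2.imread('pics/t2.png'); hs=cv2.cvtColor(im,cv2.COLOR_BGR2HSV); m=np.zeros(hs.shape[:2],bool)
m[208:236,348:371]=(hs[208:236,348:371,1]<70)&(hs[208:236,348:371,2]>130)
q=np.argwhere(m)[:,::-1].astype(float); pts=[]
for x in q:
    e,d=ray('top',x); n=R[:,2]; t=(n@(p[:3]+n*.0275-e))/(n@d); pts.append((R.T@(e+t*d-p[:3]))[:2])
pts=np.array(pts); print(len(pts),pts.mean(0)); u=np.linalg.svd(pts-pts.mean(0))[2][0]; u*=np.sign(u@pts.mean(0))
print('angle by pca',np.arctan2(u[0],u[1]),'by centroid',np.arctan2(*pts.mean(0)))
psi=-45.3; tgt=p[:3]+R@[-.094,.026,.014]; print(tgt, tdelta(tgt[:2]-sense()['tcp_pos'][:2],psi))
```

```text
16 [ 0.00834425 -0.01458512]
angle by pca 2.6213141488795317 by centroid 2.6219355297275357
[ 0.5302593  -0.0484491   0.13272663] [-0.00027069  0.11673483]
```

The selector stands at 2.62 rad. Next, to the green button.

{"method": "jog_arm", "body": {"rows": [[[-0.001,0.04,0,0],[-0.001,0.04,0,0],[-0.001,0.0395,0,0],[0,0,0,0],[0,0,0.029,0],[0,0,0.029,0],[0,0,0.029,0],[0,0,0,0]]]}}

```text
time_s: 12.05
tcp_pos: [0.5255, -0.0492, 0.2089]
ee_rot: [[0.699, -0.715, -0.005], [-0.715, -0.699, -0.001], [-0.003, 0.004, -1.0]]
wrist_force: [0.9, 0.2, 0.5]
gripper_width: 0.005
gripper_force: 0.0
```

{"method": "jog_arm", "body": {"rows": [[[0,0,0.0015,0],[0,0,0.0015,0],[0,0,0.0015,0],[0,0,0.0015,0],[0,0,0,0]]]}}

```text
time_s: 12.68
tcp_pos: [0.5257, -0.0487, 0.2051]
ee_rot: [[0.7, -0.714, -0.0], [-0.714, -0.7, -0.0], [-0.0, 0.0, -1.0]]
wrist_force: [-0.8, 0.2, 0.1]
gripper_width: 0.005
gripper_force: 0.0
```

{"method": "jog_arm", "body": {"rows": [[[0,0,0.0015,0],[0,0,0.0015,0],[0,0,0,0]]]}}

```text
time_s: 13.05
tcp_pos: [0.526, -0.0488, 0.2022]
ee_rot: [[0.7, -0.714, 0.0], [-0.714, -0.7, -0.0], [0.0, -0.0, -1.0]]
wrist_force: [0.8, -0.2, 1.5]
gripper_width: 0.005
gripper_force: 0.6
```

{"method": "jog_arm", "body": {"rows": [[[0,0,0.0015,0],[0,0,0.0015,0],[0,0,0,0]]]}}

```text
time_s: 13.42
tcp_pos: [0.5263, -0.0487, 0.1994]
ee_rot: [[0.7, -0.714, 0.001], [-0.714, -0.7, -0.0], [0.001, -0.001, -1.0]]
wrist_force: [1.0, -0.8, 3.3]
gripper_width: 0.002
gripper_force: 1.3
```

{"method": "jog_arm", "body": {"rows": [[[0,0,0.0015,0],[0,0,0.0015,0],[0,0,0,0]]]}}

```text
time_s: 13.8
tcp_pos: [0.5267, -0.0487, 0.1971]
ee_rot: [[0.7, -0.714, 0.003], [-0.714, -0.7, -0.0], [0.002, -0.002, -1.0]]
wrist_force: [0.6, 0.9, 7.1]
gripper_width: 0.006
gripper_force: 3.2
```

The button is at its end stop (7 N against the 4 N it needs). I'll lift clear and check.

{"method": "jog_arm", "body": {"rows": [[[0,0,0,0],[0,0,-0.01,0],[0,0,-0.04,0],[0,0,-0.05,0],[-0.05,-0.03,0,0],[-0.05,-0.03,0,0],[-0.05,-0.03,0,0],[0,0,0,0],[0,0,0,0]]]}}

```text
time_s: 14.92
tcp_pos: [0.4844, 0.1212, 0.2954]
ee_rot: [[0.7, -0.714, -0.002], [-0.714, -0.7, -0.001], [-0.001, 0.002, -1.0]]
wrist_force: [-0.1, 0.0, -0.0]
gripper_width: 0.009
gripper_force: 0.0
```

Run:
```python
from way import *
print(sense()['tcp_pos'])
s=capture('scene'); t=capture('top')
cv2.imwrite('pics/c3.png',np.hstack([s[140:330,160:430,::-1],t[150:340,150:410,::-1]]))
```

```text
[0.48436867 0.1211974  0.29543265]
```

View pics/c3.png

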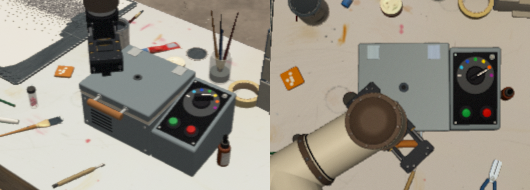

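The picture shows the lid shut, the pointer at orange, both buttons out, the surroundings undisturbed and the arm clear, so I'm handing the job in.

```bash
python3 -c "
from station import *
print(finish_job())"
```

```text
the job is handed in; nothing more can be done
None
```

The job is handed in, though the hand-in gave no verdict: the lid is shut, the selector reads 2.62 rad (orange, programme five), and the green button was then pressed to its stop and released, with nothing else seen to have moved.

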